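Draw the belt gauge out to its second stop and hold it there

ROBOT

A 6-joint arm with a two-finger parallel gripper is mounted at the origin on the work surface. World frame = base frame: x ahead of the robot, y to its left, z up, the work surface at z = 0. Lengths are in m, angles in rad, forces in N, time in s.
With the tool pointing down it reaches from about 0.25 to 0.775 m from the base axis. Payload 4 kg.
Tool frame: the origin (TCP) lies on the centre line of the jaws, within the pads' length; the fingertips stand 11 mm ahead of it and the grasp point (between the pads) lies 8 mm behind it; z points along the fingers, y is the direction in which the jaws open and shut (so a half turn about z gives the same grasp; the last joint's range is limited). The gripper opens to 94 mm and grips with 3 to 60 N. Pads are 16 mm wide; open, the fingers measure 119 mm over their backs; the gripper's body (75 mm by 177 mm) begins 78 mm behind the grasp point.
Start: joints at [-1.423, 0.087, 1.371, -0, 1.684, -0.103], TCP at [0.136, -0.533, 0.217] pointing down, gripper open.
Joint ranges: [-3.1, 3.1], [-0.76, 2.03], [0.27, 2.55], [-1.08, 4.22], [0.17, 2.65], [-2.57, 2.57]. Speed limits (rad/s): [2.79, 2.79, 3.14, 3.14, 3.14, 3.14].

INTERFACE

Orientations are given as a unit quaternion [x, y, z, w].
In Python, from workcell import bot, capture, spotter gives the robot as it stands.
- The arm moves only by the shell command python3 -m jog 'ROWS' [FORCE]. ROWS is a JSON object of lists of equal length, an entry for each row: "claw": the opening, from 0 (shut) to 1 (fully open); "delta_pos": the shift along the tool's x, y, z in cm, a list of three; "turn": the turn about the tool's z in degrees. In form: {"claw": [claw, ...], "delta_pos": [[tx, ty, tz], ...], "turn": [turn, ...]}. A call has 1 to 12 rows; each row is the pose to reach, as a shift and turn from the pose commanded when the call began, along the tool's axes at that moment; what a row does not reach only later rows make up. A row lasts 1/8 s, in which the tool goes at most 62.5 mm and 10.7 degrees, less where a joint would pass 70% of its speed; a pose out of reach is approached as far as the arm can. A call with a gripper value outside its range is refused whole. The fingers move at their own pace and stop on an object; FORCE is the grip in N (left out, the last holds). Time passes only in rows, so rows that repeat a pose let the fingers close. It gives the time, the measured TCP pose, the force and the opening at its end, in the units of the state.
- bot.read_state(): the state, without advancing time (a new reading comes with each control period).
- capture(name): name is "scene" or "top"; returns a dict with "frame" (480x640x3 uint8, red, green, blue), "range_z" (480x640 float32, m along the optical axis (not along the pixel's ray), 0 where there is no reading), "fx", "fy", "cx", "cy" (pixels), "rvec" (rotation vector, rad) and "tvec" (3), from world to camera coordinates, as OpenCV has them. Camera axes: x right, y down, z forward; pixel columns grow to the right and rows downward; lengths in m; the calibration is good to about 2 mm. A picture is of the moment at which its call begins.
- bot.job_done(): hands the job in, once; it reports no verdict.
Trained networks look in a picture, given as the dict that the camera call returned (one of the last four; its "shot" number tells which), for a name from the list of things; names that differ only in an ending like _2 or _b are one class to them, and where a whole thing is asked for, a point or a joint stands for the part that bears it (a point fixed in the world has none). Each returns a list of dicts, best first, with "score" (0 to 1); they miss things now and then, are a little off and sometimes report something else, mostly with a low value. They report only what shows in the picture. A call takes as long as a camera call.
- spotter.trace(picture, target): "mask" (480x640 bool, what is visible of it) and "bbox" ([left, top, width, height] in pixels, round what is visible of it).
- spotter.spot_point(picture, target): "uv" ([column, row] in pixels: a listed point, or the origin of a listed thing).
The state is a dict: "clock": time; "qpos": joint angles; "qd": joint speeds; "joint_torque": joint torques, N m; "ee_pos": TCP position; "tool_rot": TCP orientation; "ft_force": force on the tool from outside, world axes, zero at the start; "ft_torque": the same for the moment, N m; "width": finger opening in m.
Only numpy, scipy, OpenCV 4.12 (cv2) and the standard library are available. Lean on these libraries where they do the work, as an engineer would, in place of code of your own. Each camera call takes 0.05 s, during which the arm holds its last target. There are 200 camera calls.

TASK

Get the telescoping belt gauge ready for a long belt: push its hinged pedal right down to its stop to kick off the travel catch, and let the pedal come back up. Then squeeze the button in the upright grip fully in, and with it still squeezed pull the grip straight out past the first stop to the second stop, where both tube sections are fully out. Finish while holding it there, button in, because its springs pull it back when let go; leave the small things lying around it where they are.

Things in the scene. Friction and masses are not known exactly. Their poses are not given: they have to be found in the camera images.
- gauge: belt gauge, fixed to the counter: base plate 330 x 90 x 12 mm (own x -215 to 115, y -45 to 45) under a level 30 mm aluminium tube (axis 58 mm up, x -70 to 55). Origin on the counter below the tube axis; own x = pull-out direction (level), y across it (button on +y side), z up. Steel keeper block, 44 mm high, at x 92 to 104, y 16 to 30, blocks the button's blade until squeezed. Place and yaw vary
- pedal_pad (a point): middle of the rubber tread (56 x 66 mm) of the pedal, a steel plate 108 long, 74 wide at the gauge's tail, hinged at gauge x -200, 30 mm up, free end raised towards the tube. Point is 74 mm from the hinge, about 60 mm up at rest (gauge x -132), 37 mm up at the stop (x -126); moves with the pedal. Push it down with closed fingers: 6 N to start, 11 N at the stop. Springs back up
- pedal (a joint): pedal angle in rad: 0 up at rest, 0.33 at its lower stop
- catch (a joint): travel catch, a 190 mm steel rocker bar low along the gauge's -y side: 0 rad hooked in front of a lug at the grip's foot, about 0.2 when the pedal has kicked it off (clear above 0.12). Stays where the pedal leaves it
- grip (a point): grasp point of the black upright grip at the rod's outer end: gauge x 85 mm (pushed in), y 0, 97 mm up; axes as the gauge's; moves with the rod. 18 mm long in x; -y face 14 mm off, button face 20 mm off on +y (14 squeezed): 34 mm wide, 28 squeezed. Faces 78 to 116 mm up, top 120. Take from above, closing along gauge y. A brass peg juts 35 mm ahead, 72 mm up; all beside is under 62 mm
- button (a joint): the grip's button, a grey plate 22 mm wide and 38 mm high on the +y face: 0 m out, 0.006 fully in (along gauge -y); sprung, 3 N to start, 7.5 N fully in, so an ordinary grip of 30 to 60 N presses it home. Rod comes free above about 0.004
- inner_rod (a joint): inner rod (16 mm diameter) with the grip, slid out of the middle tube: 0 m in, 0.06 at its end (the first stop); its spring pulls back with 2 to 3.2 N, so it runs out first
- middle_tube (a joint): middle tube (24 mm diameter) slid out of the fixed tube: 0 m in, 0.06 at its end (the second stop, when the inner rod is out too); its spring pulls back with 4.5 to 6.3 N. The grip travels 120 mm in all along gauge x, level; beyond that is a hard stop
- dye_jar: small amber jar, 48 mm wide and 70 mm high, standing on the gauge's +y side about 110 mm from its axis; origin at the centre of its foot; leave alone
- buckle: brass buckle lying flat near the gauge's -y side, 67 x 57 mm, 9 mm high; origin at the centre of its underside; leave alone
- edge_brush: brush lying along the gauge on its -y side, 150 mm long; leave alone
- mallet: hammer with a wooden handle lying to the robot's left; leave alone
- strap_punch: dark steel punch standing on end to the robot's right, 32 mm wide, 110 mm high; leave alone

How it is judged:
On the way, in this order (a step that is already met when the one before it is completed fails the run):
1. the pedal is pushed down to its stop by the robot, the gauge still pushed in (value of joint pedal above 0.3 rad and value of joint inner_rod below 0.008 m), for 0.1 s.
2. the pedal is up again, and the grip is held between the fingers with its button squeezed in (value of joint pedal below 0.05 rad and value of joint button above 0.0045 m and contact force between the fingers and button above 3 N and contact force between the fingers and inner_rod above 3 N), for 0.1 s.
3. with the button in, the grip is pulled past the first stop to the second stop (value of joint each of inner_rod, middle_tube above 0.055 m and contact force between the fingers and button above 3 N and contact force between the fingers and inner_rod above 3 N), for 0.2 s.
At the end, for the whole second after the job is handed in: both sections are out to within 5 mm of their ends (inner rod and middle tube each above 55 mm of 60), at rest; the fingers hold the grip on both faces (over 3 N each) with the button in (above 4.5 mm of 6); the catch is off (above 0.1 rad) and the pedal is back up (below 0.05 rad) (all of step 3 and value of joint button above 0.0045 m and value of joint pedal below 0.05 rad and value of joint catch above 0.1 rad and linear speed of inner_rod below 0.02 m/s); the arm keeps its last pose, push and grip.
It fails at once if a bystander is shifted by more than 30 mm (distance of any of dye_jar, buckle, edge_brush, mallet, strap_punch from where it was at the start of the episode above 0.03 m).
It also fails if it takes over 48 s, if anything falls off the work surface, if the arm or the gripper's body presses on something with over 40 N, if the wrist force passes 120 N, or if a joint passes its speed limit or range.

## Working session

There is one attempt and no reset: what is moved stays moved. The work goes in short steps, Python scripts to look and compute and a shell command to move; the robot and the scene stay as the last step left them, time stands still between calls to the robot, and variables do not carry over. Pictures are saved under pics/ and viewed, about 8 in all and at most 12, crops included, and the job is handed in when it is done.

```bash
mkdir -p pics; cat > h.py <<'E'
import numpy as np, cv2
from workcell import bot, capture, spotter
def w2c(p):
    R=cv2.Rodrigues(np.array(p["rvec"],float))[0]; return R,np.array(p["tvec"],float).ravel()
def unproj(p,u,v,z):
    R,t=w2c(p); u,v,z=map(np.asarray,(u,v,z))
    c=np.stack([(u-p["cx"])/p["fx"]*z,(v-p["cy"])/p["fy"]*z,z],-1); return (c-t)@R
def ray_at(p,uv,h):
    a=unproj(p,uv[0],uv[1],1.0); R,t=w2c(p); o=-R.T@t; return o+(a-o)*(h-o[2])/(a[2]-o[2])
def cloud(p,m):
    v,u=np.nonzero(m&(p["range_z"]>0)); return unproj(p,u,v,p["range_z"][v,u])
def save(p,n): cv2.imwrite("pics/"+n,p["frame"][:,:,::-1])
E
python3 - <<'E'
from h import *
np.set_printoptions(precision=4,suppress=True)
s=bot.read_state(); print(s["clock"],s["ee_pos"],s["tool_rot"],s["width"])
P={}
for n in("top","scene"):
    p=capture(n); save(p,n+"0.png"); P[n]=p
    for t,h in(("gauge",0),("pedal_pad",.06),("grip",.097)):
        for d in spotter.spot_point(p,t)[:2]: print(n,t,round(d["score"],2),d["uv"],ray_at(p,d["uv"],h))
    for t in("button","gauge","dye_jar","buckle","edge_brush","mallet","strap_punch"):
        for d in spotter.trace(p,t)[:1]:
            c=cloud(p,d["mask"]); print(n,t,round(d["score"],2),d["bbox"],np.median(c,0),c.max(0)if len(c) else 0)
E
```

```text
0.0 [ 0.1364 -0.5323  0.2153] [ 0.9921  0.1251 -0.     -0.0011] 0.09432205859736797
top gauge 0.95 [297.6, 237.5] [0.5572 0.0365 0.    ]
top pedal_pad 0.59 [242.3, 219.1] [0.5933 0.1724 0.06  ]
top grip 0.66 [326.6, 247.7] [ 0.5198 -0.0361  0.097 ]
top button 0.69 [314.1, 237.1, 24.7, 20.1] [ 0.5257 -0.0388  0.0917] [ 0.5451 -0.0135  0.1217]
top gauge 0.7 [211.9, 199.1, 131.5, 69.8] [0.5606 0.0826 0.0339] [0.655  0.2565 0.1217]
top dye_jar 0.79 [297.6, 182.8, 15.7, 26.1] [0.6546 0.025  0.0665] [0.7014 0.0492 0.0733]
top edge_brush 0.68 [321.7, 237.5, 20.1, 21.1] [ 0.5234 -0.0411  0.1123] [ 0.5449 -0.0259  0.1217]
top mallet 0.91 [48.1, 253.5, 110.9, 39.9] [0.4734 0.5619 0.0216] [0.5059 0.6743 0.03  ]
top strap_punch 0.67 [505.8, 307.9, 34.0, 15.0] [ 0.3699 -0.5005  0.0959] [ 0.3856 -0.4919  0.1125]
scene gauge 0.9 [332.5, 269.3] [0.5579 0.0391 0.    ]
scene pedal_pad 0.85 [375.9, 278.0] [0.6082 0.1684 0.06  ]
scene grip 0.56 [307.1, 227.7] [ 0.5303 -0.0419  0.097 ]
scene grip 0.35 [532.5, 297.7] [0.5824 0.5145 0.097 ]
scene button 0.72 [300.7, 222.5, 8.2, 30.1] [ 0.5446 -0.0452  0.0853] [ 0.551  -0.0348  0.119 ]
scene gauge 0.84 [292.1, 217.1, 118.3, 100.7] [0.5813 0.103  0.0351] [0.6612 0.2562 0.1229]
scene dye_jar 0.58 [305.4, 270.6, 15.4, 32.2] [0.678  0.0329 0.0483] [0.6905 0.0515 0.0754]
scene buckle 0.75 [343.5, 236.7, 28.3, 17.1] [0.4472 0.0641 0.0059] [0.4784 0.1005 0.0149]
scene edge_brush 0.65 [375.5, 245.0, 50.5, 33.2] [0.4835 0.1911 0.0186] [0.5211 0.2729 0.0251]
scene mallet 0.7 [357.8, 258.2, 50.6, 44.8] [0.6017 0.185  0.0521] [0.6448 0.2442 0.0716]
scene strap_punch 0.74 [182.8, 162.1, 18.4, 34.6] [ 0.3778 -0.5009  0.0678] [ 0.3894 -0.4889  0.1143]
```

```bash
python3 - <<'E'
from h import *
np.set_printoptions(precision=4,suppress=True)
p=capture("top"); q=capture("scene")
a=p["frame"][165:305,190:370]; b=q["frame"][190:340,270:450]
a=cv2.resize(a,None,fx=2.2,fy=3.2*1.0 if 0 else 2.2,interpolation=3); b=cv2.resize(b,(396,330),interpolation=3)
im=np.zeros((330,800,3),np.uint8); im[:a.shape[0],:396]=a[:330]; im[:,400:796]=b
cv2.imwrite("pics/a.png",im[:,:,::-1])
# base plate fit
from scipy.optimize import minimize
for n,c in(("top",p),("scene",q)):
    C=cloud(c,np.ones((480,640),bool)); C=C[(abs(C[:,0]-.57)<.2)&(abs(C[:,1]-.08)<.25)]
    y0=np.radians(-109.4); g=np.array([.5572,.0365])
    def loc(C,g,y):
        d=C[:,:2]-g; return np.c_[d@[np.cos(y),np.sin(y)],d@[-np.sin(y),np.cos(y)],C[:,2]]
    # tube ridge
    L=loc(C,g,y0); m=(L[:,0]>-65)&(L[:,0]>-.06)&(L[:,0]<.05)&(abs(L[:,1])<.03)&(L[:,2]>.066)&(L[:,2]<.08)
    T=L[m]; k=np.polyfit(T[:,0],T[:,1],1); print(n,"tube",m.sum(),"slope deg",np.degrees(k[0]),"off",k[1],T[:,2].max())
    G=L[(L[:,2]>.112)&(L[:,2]<.13)&(abs(L[:,1])<.05)&(L[:,0]>.03)]; print("griptop",len(G),G.min(0),G.max(0),G.mean(0))
    B=L[(L[:,2]>.008)&(L[:,2]<.017)&(abs(L[:,1])<.06)]; print("base",len(B),np.percentile(B,[1,99],0))
    H=L[(L[:,0]<-.1)&(abs(L[:,1])<.045)&(L[:,2]>.03)]; print("pedal",len(H),np.percentile(H,[1,99],0),H[:,1].mean())
E
```

```text
top tube 388 slope deg 1.5406735135499896 off -0.006230965520848243 0.07604038371672595
griptop 102 [ 0.0756 -0.0172  0.112 ] [0.0948 0.0163 0.1236] [ 0.0853 -0.0012  0.1171]
base 1602 [[-0.2125 -0.0552  0.0081]
 [ 0.1131  0.0393  0.0154]]
pedal 1077 [[-0.2037 -0.0441  0.0312]
 [-0.1007  0.0272  0.0688]] -0.009239605309100651
scene tube 304 slope deg 2.084310832507546 off -0.0012293357041313203 0.07748867625924406
griptop 85 [ 0.0693 -0.0167  0.1121] [0.0939 0.0184 0.1231] [0.0816 0.0014 0.1178]
base 1713 [[-0.2156 -0.0503  0.0083]
 [ 0.1029  0.0415  0.0166]]
pedal 1138 [[-0.2069 -0.0434  0.0321]
 [-0.1017  0.0309  0.0704]] -0.005339553708686102
```

View pics/a.png

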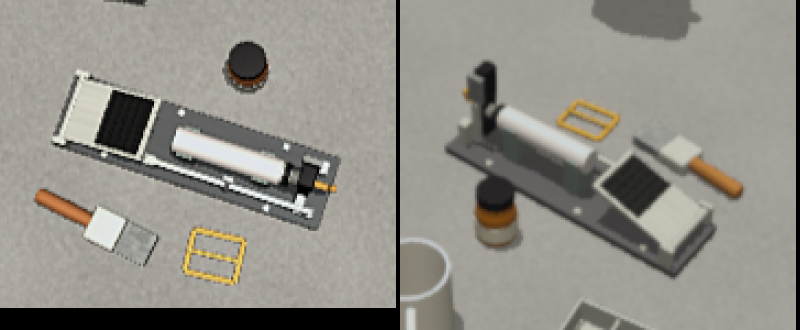

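```bash
python3 -m jog '{"claw":[0,0,0,0,0,0,0,0,0,0,0,0],"delta_pos":[[61.8,-56.1,0],[61.8,-56.1,0],[61.8,-56.1,0],[61.8,-56.1,0],[61.8,-56.1,0],[61.8,-56.1,0],[61.8,-56.1,0],[61.8,-56.1,0],[61.8,-56.1,0],[61.8,-56.1,0],[61.8,-56.1,0],[61.8,-56.1,0]],"turn":[-58,-58,-58,-58,-58,-58,-58,-58,-58,-58,-58,-58]}' 40
```

```text
clock: 2.7
ee_pos: [0.5503, 0.0953, 0.2167]
tool_rot: [0.807, 0.591, 0.0, 0.0]
ft_force: [1.4, 0.1, 0.6]
width: 0.0005
```

```bash
python3 -m jog '{"claw":[0,0,0,0,0],"delta_pos":[[6,2,4],[8,2.4,8],[8,2.4,12],[8,2.4,12],[8,2.4,12]],"turn":[0,0,0,0,0]}'
python3 - <<'E'
from h import *
np.set_printoptions(precision=4,suppress=True)
s=bot.read_state(); print(s["ee_pos"])
p=capture("top"); q=capture("scene")
for c in(p,q):
    for d in spotter.spot_point(c,"pedal_pad")[:1]: print(d["score"],ray_at(c,d["uv"],.06))
# refined fit of gauge on base plate, tube
im=np.hstack([cv2.resize(c["frame"][v:v+140,u:u+150],(398,372),interpolation=3) for c,u,v in((p,195,165),(q,310,190))])
cv2.imwrite("pics/b.png",im[:,:,::-1])
E
```

```text
clock: 3.32
ee_pos: [0.5974, 0.1622, 0.0983]
tool_rot: [0.807, 0.59, 0.001, 0.001]
ft_force: [-0.5, 0.4, 0.2]
width: 0.0001
[0.5974 0.1622 0.0983]
0.4 [0.5974 0.1683 0.06  ]
0.72 [0.6007 0.168  0.06  ]
```

View pics/b.png

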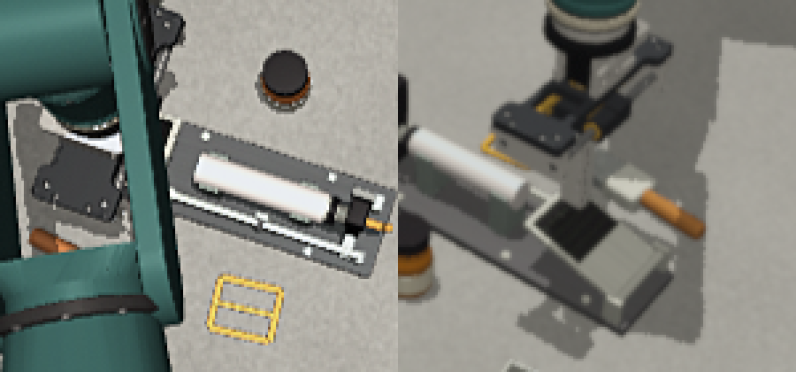

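```bash
python3 -m jog '{"claw":[0,0,0,0,0,0,0],"delta_pos":[[0,0,1.5],[0,0,3],[0,0,4],[0,0,4.6],[0,0,5.0],[0,0,5.2],[0,0,5.2]],"turn":[0,0,0,0,0,0,0]}'
python3 - <<'E'
from h import *
p=capture("scene"); C=cloud(p,np.ones((480,640),bool))
o=np.array([.556,.0385]);y=np.radians(-107.7);d=C[:,:2]-o
L=np.c_[d@[np.cos(y),np.sin(y)],d@[-np.sin(y),np.cos(y)],C[:,2]]
H=L[(L[:,0]>-.195)&(L[:,0]<-.11)&(abs(L[:,1])<.033)&(L[:,2]>.02)&(L[:,2]<.08)&((L[:,1])>.015)]
print(np.degrees(np.arctan(np.polyfit(H[:,0],H[:,2],1)[0])),len(H),H[:,2].max())
E
```

```text
clock: 4.4
ee_pos: [0.5963, 0.1594, 0.0471]
tool_rot: [0.807, 0.59, -0.002, 0.002]
ft_force: [-5.7, -6.6, 15.0]
width: 0.0002
2.3557813731881803 234 0.05769743678856608
```

```bash
python3 -m jog '{"claw":[0,0,0],"delta_pos":[[0,0,0.3],[0,0,0.5],[0,0,0.5]],"turn":[0,0,0]}'
```

```text
clock: 4.82
ee_pos: [0.5964, 0.1594, 0.0467]
tool_rot: [0.807, 0.59, -0.001, 0.003]
ft_force: [-13.5, -7.6, 31.9]
width: 0.0003
```

```bash
python3 -m jog '{"claw":[0,0,0,0,1,1,1,1,1,1,1],"delta_pos":[[0,0,-2],[0,0,-4],[0,0,-8],[0,0,-13],[-5,0,-14],[-11,0,-14],[-17,-0.2,-14],[-21.5,-0.3,-14],[-21.5,-0.3,-14],[-21.5,-0.3,-14],[-21.5,-0.3,-14]],"turn":[0,0,0,0,0,0,0,0,0,0,0]}'
python3 - <<'E'
from h import *
np.set_printoptions(precision=4,suppress=True)
s=bot.read_state(); print(s["ee_pos"])
p=capture("top"); q=capture("scene")
o=np.array([.556,.0385]);y=np.radians(-107.7)
for n,c in(("top",p),("scene",q)):
    for t in("grip","button"):
        for d in spotter.spot_point(c,t)[:1]: print(n,t,d["score"],ray_at(c,d["uv"],.097))
    C=cloud(c,np.ones((480,640),bool)); d=C[:,:2]-o
    L=np.c_[d@[np.cos(y),np.sin(y)],d@[-np.sin(y),np.cos(y)],C[:,2]]
    G=L[(L[:,2]>.075)&(L[:,2]<.125)&(abs(L[:,1])<.03)&(L[:,0]>.05)&(L[:,0]<.13)]; print("grip pts",len(G),np.percentile(G,[2,50,98],0) if len(G) else 0)
    T=L[(L[:,0]>-.06)&(L[:,0]<.045)&(abs(L[:,1])<.025)&(L[:,2]>.066)&(L[:,2]<.08)]; print("tube",len(T),T[:,1].mean(), np.degrees(np.polyfit(T[:,0],T[:,1],1)[0]) if len(T)>50 else 0)
    H=L[(L[:,0]>-.19)&(L[:,0]<-.11)&(abs(L[:,1])<.033)&(L[:,2]>.025)&(L[:,2]<.08)];print("pedal slope",np.degrees(np.arctan(np.polyfit(H[:,0],H[:,2],1)[0])))
im=np.hstack([cv2.resize(c["frame"][v:v+140,u:u+150],(398,372),interpolation=3) for c,u,v in((p,235,175),(q,260,170))])
cv2.imwrite("pics/c.png",im[:,:,::-1])
E
```

```text
clock: 6.2
ee_pos: [0.5286, -0.0405, 0.1789]
tool_rot: [0.807, 0.591, -0.0, -0.0]
ft_force: [0.3, -0.5, 0.4]
width: 0.0669
[ 0.5286 -0.0405  0.1789]Traceback (most recent call last):
  File "<stdin>", line 8, in <module>
ValueError: it knows: buckle, dye_jar, edge_brush, gauge, grip, mallet, pedal_pad, strap_punch
```

```bash
python3 - <<'E'
from h import *
np.set_printoptions(precision=4,suppress=True)
p=capture("top"); q=capture("scene")
o=np.array([.556,.0385]);y=np.radians(-107.7)
for n,c in(("top",p),("scene",q)):
    for d in spotter.spot_point(c,"grip")[:1]: print(n,d["score"],ray_at(c,d["uv"],.097))
    C=cloud(c,np.ones((480,640),bool)); d=C[:,:2]-o
    L=np.c_[d@[np.cos(y),np.sin(y)],d@[-np.sin(y),np.cos(y)],C[:,2]]
    G=L[(L[:,2]>.075)&(L[:,2]<.125)&(abs(L[:,1])<.03)&(L[:,0]>.05)&(L[:,0]<.13)]; print("grip pts",len(G),np.percentile(G,[2,50,98],0) if len(G) else 0)
    T=L[(L[:,0]>-.06)&(L[:,0]<.045)&(abs(L[:,1])<.025)&(L[:,2]>.066)&(L[:,2]<.08)]; print("tube",len(T),T[:,1].mean(), np.degrees(np.polyfit(T[:,0],T[:,1],1)[0]) if len(T)>50 else 0)
    H=L[(L[:,0]>-.19)&(L[:,0]<-.11)&(abs(L[:,1])<.033)&(L[:,2]>.025)&(L[:,2]<.08)];print("pedal slope",np.degrees(np.arctan(np.polyfit(H[:,0],H[:,2],1)[0])))
im=np.hstack([cv2.resize(c["frame"][v:v+140,u:u+150],(398,372),interpolation=3) for c,u,v in((p,235,175),(q,260,170))])
cv2.imwrite("pics/c.png",im[:,:,::-1])
E
```

```text
top 0.21 [0.6406 0.0161 0.097 ]
grip pts 0 0
tube 234 -0.005343289976085625 -0.29205917143763854
pedal slope 22.296260216048875
scene 0.63 [ 0.5347 -0.0348  0.097 ]
grip pts 231 [[ 0.0735 -0.015   0.0773]
 [ 0.0785  0.0043  0.1053]
 [ 0.0949  0.0178  0.1228]]
tube 295 0.0005326557720543359 0.5954462196842554
pedal slope 21.37807698890257
```

View pics/c.png

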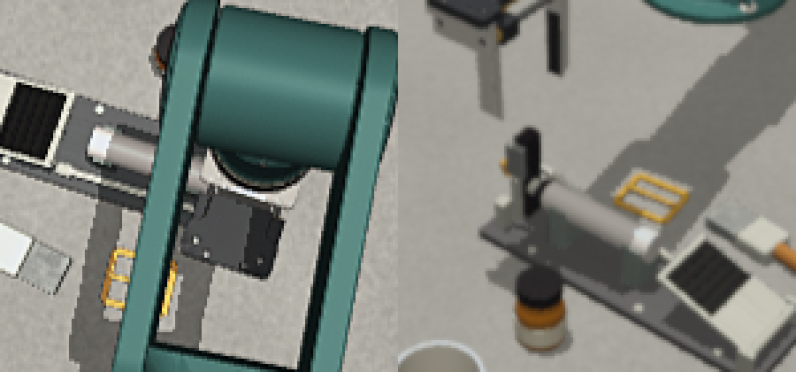

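```bash
python3 -m jog '{"claw":[1,1,1,1,0,0,0,0,0,0,0,0],"delta_pos":[[0,0,4],[0,0,8],[0,0,9],[0,0,9],[0,0,9],[0,0,9],[0,0,9],[0,0,9],[0,0,9],[0,0,9],[0,0,9],[0,0,9]],"turn":[0,0,0,0,0,0,0,0,0,0,0,0]}' 40
```

```text
clock: 8.05
ee_pos: [0.5277, -0.0416, 0.0895]
tool_rot: [0.807, 0.59, -0.001, -0.001]
ft_force: [-3.5, 1.1, 2.2]
width: 0.0263
```

```bash
python3 -m jog '{"claw":[0,0,0,0,0,0,0,0,0,0,0],"delta_pos":[[-1,0,0],[-2.2,0,0],[-3.4,0,0],[-4.6,0,0],[-5.8,0,0],[-7,0,0],[-8.2,0,0],[-9.4,0,0],[-10.6,0,0],[-11.6,0,0],[-11.8,0,0]],"turn":[0,0,0,0,0,0,0,0,0,0,0]}' 50
```

```text
clock: 9.43
ee_pos: [0.4926, -0.1523, 0.0892]
tool_rot: [0.807, 0.59, 0.002, -0.002]
ft_force: [-1.4, 8.0, 0.9]
width: 0.0253
```

```bash
python3 -m jog '{"claw":[0,0,0,0],"delta_pos":[[-0.3,0,0],[-0.5,0,0],[-0.5,0,0],[-0.5,0,0]],"turn":[0,0,0,0]}'
python3 - <<'E'
from h import *
np.set_printoptions(precision=4,suppress=True)
p=capture("top"); q=capture("scene")
o=np.array([.556,.0385]);y=np.radians(-107.7)
for c in(q,):
    C=cloud(c,np.ones((480,640),bool)); d=C[:,:2]-o
    L=np.c_[d@[np.cos(y),np.sin(y)],d@[-np.sin(y),np.cos(y)],C[:,2]]
    H=L[(L[:,0]>-.19)&(L[:,0]<-.11)&(abs(L[:,1])<.033)&(L[:,2]>.025)&(L[:,2]<.08)];print("pedal slope",np.degrees(np.arctan(np.polyfit(H[:,0],H[:,2],1)[0])))
im=np.hstack([cv2.resize(c["frame"][v:v+140,u:u+150],(398,372),interpolation=3) for c,u,v in((p,235,175),(q,230,160))])
cv2.imwrite("pics/d.png",im[:,:,::-1]); print({k:bot.read_state()[k] for k in("clock","ft_force","width","ee_pos")})
E
```

```text
clock: 9.93
ee_pos: [0.4914, -0.1563, 0.0892]
tool_rot: [0.807, 0.591, 0.002, -0.002]
ft_force: [-0.6, 7.8, 0.6]
width: 0.0256
pedal slope 21.77282260609464
{'clock': 10.025, 'ft_force': array([-1.1063,  7.0724,  1.2406]), 'width': 0.025628386905508473, 'ee_pos': array([ 0.4914, -0.1563,  0.0892])}
```

View pics/d.png

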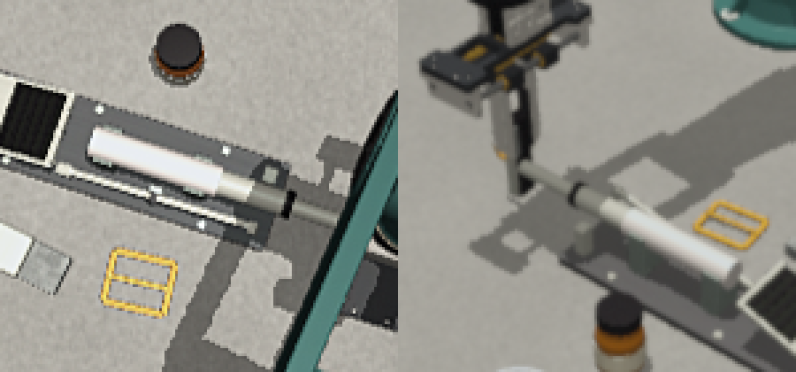

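```bash
python3 -m jog '{"claw":[0,0,0,0],"delta_pos":[[-0.2,0,0],[-0.3,0,0],[-0.3,0,0],[-0.3,0,0]],"turn":[0,0,0,0]}'
```

```text
clock: 10.52
ee_pos: [0.4911, -0.1568, 0.0891]
tool_rot: [0.807, 0.591, 0.004, -0.003]
ft_force: [0.8, 12.7, 0.9]
width: 0.0257
```

```bash
python3 -m jog '{"claw":[0,0],"delta_pos":[[0,0,0],[0,0,0]],"turn":[0,0]}'; python3 -c "
from workcell import bot; print(bot.job_done())"
```

```text
clock: 10.78
ee_pos: [0.4911, -0.1568, 0.0891]
tool_rot: [0.807, 0.591, 0.004, -0.003]
ft_force: [1.9, 12.8, -0.1]
width: 0.0251
the job is handed in; nothing more can be done
None
```

The gauge is pulled out to its second stop and held there with the button squeezed in. I handed the job in at about 10.8 s of the 48 s; no verdict is reported.

- **Pedal:** I pushed it down to its stop with closed fingers. The upward force rose to 32 N with only 0.4 mm more travel. It then came back up; its slope measured about 22°, close to the roughly 24° expected at rest.
- **Grip and pull:** I took the grip from above, closing first at 40 N and then holding at 50 N, and pulled it straight out.
- **Second stop:** The tool travelled about 120 mm. An extra 3 mm of command moved it only 0.6 mm, while the pull rose from about 8 to 13 N. The last picture shows both tube sections out.
- **Bystanders:** The jar and buckle looked unmoved in the last picture. I did not measure any of the bystanders again, and the mallet and punch were out of the later crops.

**Disagreements and limits:**
- The finger opening read 25 to 26 mm where 28 mm was expected for a squeezed grip. I took this as pad give with the button fully in.
- The catch angle was not measured directly. I judged it off because the rod pulled out freely.

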